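# Lay out a stack of gearbox gears in their parts dishes

### The arm

A 7-joint arm with a two-finger parallel gripper is mounted at the origin on the work surface. World frame = base frame: x ahead of the robot, y to its left, z up, the work surface at z = 0. Lengths are in m, angles in rad, forces in N, time in s.
With the tool pointing down it reaches from about 0.425 to 0.8 m from the base axis. Payload 8.3 kg.
Tool frame: the origin (TCP) lies on the centre line of the jaws, within the pads' length; the fingertips stand 8 mm ahead of it and the grasp point (between the pads) lies 11 mm behind it (arm.finger_overhang is the distance from the TCP to the fingertips, in m); z points along the fingers, x is the direction in which the jaws open and shut, and the axes are right-handed (so a half turn about z gives the same grasp; the last joint's range is limited). The gripper opens to 85 mm and grips with 20 to 120 N. Pads are 22 mm wide; open, the fingers measure 114 mm over their backs; the gripper's body (76 mm by 85 mm) begins 54 mm behind the grasp point. The pads swing forward as they close: fully open they stand 13 mm farther back than shut.
Start: joints at [-1.247, 0.383, 0.016, 1.37, -0.006, 1.388, -0.046], TCP at [0.236, 0.579, 0.202] pointing down, gripper open.
Joint ranges: [-2.95, 2.95], [-0.25, 2.06], [-1.52, 1.56], [0.18, 2.33], [-1.44, 4.58], [0.02, 2.06], [-3.01, 3.01]. Speed limits (rad/s): [2.39, 2.39, 3.01, 3.01, 3.14, 3.14, 3.14].

### API

Orientations are given as a 3x3 rotation matrix whose columns are the frame's x, y, z axes.
In Python, from plant import arm gives the robot as it stands.
- The arm moves only by the tool move_arm, never from a script. Its argument "series" is a list of rows, each an object with "dp": the shift along the tool's x, y, z in mm, a list of three; "twist": the turn, a rotation vector about the tool's x, y, z in degrees, a list of three. A call has exactly 8 rows; each row is the pose to reach, as a shift and turn from the pose measured when the call began, along the tool's axes at that moment; what a row does not reach only later rows make up. A row lasts 1/12 s, in which the tool goes at most 41.7 mm and 7.16 degrees, less where a joint would pass 70% of its speed; a pose out of reach is approached as far as the arm can. A call with a gripper value outside its range is refused whole. "grip" is the finger opening in mm, from 0 to 85.4, set as the call begins (left out, the last holds). The fingers move at their own pace and stop on an object; "grip_force" is the grip in N (left out, the last holds). Time passes only in rows, so rows that repeat a pose let the fingers close, or fill a call up. It gives the time, the measured TCP pose, the force and the opening at its end, in the units of the state.
- arm.state(): the state, without advancing time (a new reading comes with each control period).
- arm.capture(name): name is "side" or "top" or "wrist"; returns a dict with "img" (384x512x3 uint8, red, green, blue), "z_map" (384x512 float32, m along the optical axis (not along the pixel's ray), 0 where there is no reading), "camera_matrix" (3x3 intrinsics, pixels), "T" (4x4, takes a point from camera to world coordinates). Camera axes: x right, y down, z forward; pixel columns grow to the right and rows downward; lengths in m; the calibration is good to about 2 mm. The wrist camera is an equidistant fisheye: a pixel r from the principal point sees the ray r / f radians off the axis. A picture is of the moment at which its call begins.
- arm.hand_in(): hands the job in, once; it reports no verdict.
The state is a dict: "clock": time; "joint_pos": joint angles; "qvel": joint speeds; "joint_torque": joint torques, N m; "eef_pos": TCP position; "eef_rot": TCP orientation; "contact_force": force on the tool from outside, world axes, zero at the start; "torque": the same for the moment, N m; "gripper_width": finger opening in m.
Only numpy, scipy, OpenCV 4.12 (cv2) and the standard library are available. Lean on these libraries where they do the work, as an engineer would, in place of code of your own. Each camera call takes 0.05 s, during which the arm holds its last target. There are 200 camera calls.

### The job

Take the stack of four gears apart and lay each gear in the round parts dish of its own size, the smallest gear in the smallest dish and so on up to the largest in the largest, lying flat on the dish's floor with its hub upwards. Set them down rather than drop them, and leave the piston standing where it is.

Things in the scene. Friction and masses are not known exactly. Their poses are not given: they have to be found in the camera images.
- pinion_center (a point): The smallest of four bare steel gears, top of the stack: a toothed disc 46 mm across and 12 mm thick with a plain round hub, 34 mm across and 30 mm tall, standing on its upper face; 42 mm tall in all, 220 g give or take 15 percent. The point is on the axis half-way up, 21 mm above the underside (the hub runs from 9 mm below it to 21 mm above it). z points up along the axis, from disc to hub; loose.
- small_gear_center (a point): The second smallest of four bare steel gears, second from the top: a toothed disc 62 mm across and 12 mm thick with a plain round hub, 34 mm across and 30 mm tall, standing on its upper face; 42 mm tall in all, 320 g give or take 15 percent. The point is on the axis half-way up, 21 mm above the underside (the hub runs from 9 mm below it to 21 mm above it). z points up along the axis, from disc to hub; loose.
- middle_gear_center (a point): The second largest of four bare steel gears, third from the top: a toothed disc 78 mm across and 12 mm thick with a plain round hub, 34 mm across and 30 mm tall, standing on its upper face; 42 mm tall in all, 440 g give or take 15 percent. The point is on the axis half-way up, 21 mm above the underside (the hub runs from 9 mm below it to 21 mm above it). z points up along the axis, from disc to hub; loose.
- large_gear_center (a point): The largest of four bare steel gears, bottom of the stack, standing on the rubber pad: a toothed disc 94 mm across and 12 mm thick with a plain round hub, 34 mm across and 30 mm tall, standing on its upper face; 42 mm tall in all, 580 g give or take 15 percent. The point is on the axis half-way up, 21 mm above the underside (the hub runs from 9 mm below it to 21 mm above it). z points up along the axis, from disc to hub; loose.
- dish_a: The smallest of four round steel parts dishes with dark flat floors, held fast to the bench by its magnet: 62 mm across inside, 72 mm outside, rim 12 mm above the bench, floor 4 mm above the bench. Origin at the centre of its underside, on the bench; z up. It is the place of the smallest gear (46 mm across).
- dish_b: The second smallest of four round steel parts dishes with dark flat floors, held fast to the bench by its magnet: 78 mm across inside, 88 mm outside, rim 12 mm above the bench, floor 4 mm above the bench. Origin at the centre of its underside, on the bench; z up. It is the place of the second smallest gear (62 mm across).
- dish_c: The second largest of four round steel parts dishes with dark flat floors, held fast to the bench by its magnet: 94 mm across inside, 104 mm outside, rim 12 mm above the bench, floor 4 mm above the bench. Origin at the centre of its underside, on the bench; z up. It is the place of the second largest gear (78 mm across).
- dish_d: The largest of four round steel parts dishes with dark flat floors, held fast to the bench by its magnet: 110 mm across inside, 120 mm outside, rim 12 mm above the bench, floor 4 mm above the bench. Origin at the centre of its underside, on the bench; z up. It is the place of the largest gear (94 mm across).
- pad: Square black rubber pad, 110 by 110 mm and 8 mm thick, fixed to the bench, on which the stack of gears stands at the start. Origin at the centre of its underside; z up.
- piston: Aluminium engine piston standing on the bench among the dishes: 66 mm across, 55 mm tall, loose. Not part of the job. Origin at the centre of its underside; z up.
Not all that is in view belongs to the job. What is shaped like the dish_b but turquoise is not meant.

How it is judged:
By the outcome, as a careful person would: the job done as asked, in the order asked, and still so for the second after the job is handed in, with the robot touching nothing.
It also fails if it takes over 102 s, if anything falls off the work surface, if the arm or the gripper's body presses on something with over 40 N, if the wrist force passes 120 N, or if a joint passes its speed limit or range.

## Working session

There is one attempt and no reset: what is moved stays moved. The work goes in short steps, Python scripts to look and compute and a tool call to move; the robot and the scene stay as the last step left them, time stands still between calls to the robot, and variables do not carry over. Pictures are saved under pics/ and viewed, about 12 in all and at most 16, crops included, and the job is handed in when it is done.

Besides the shell and the picture viewer there is one more tool, called as a command line: name --argument value ..., lists and objects as JSON in quotes. move_arm: Moves the arm, as the interface text tells. Its arguments: {"type":"object","properties":{"series":{"type":"array","items":{"type":"object","properties":{"dp":{"type":"array","items":{"type":"number"}},"twist":{"type":"array","items":{"type":"number"}}}}},"grip":{"type":"number"},"grip_force":{"type":"number"}},"required":["series"]}

```bash
ls; mkdir -p pics; python3 - <<'E'
from plant import arm
import cv2,numpy as np
s=arm.state();print({k:np.round(v,3).tolist() for k,v in s.items()})
for n in("top","side"):
    c=arm.capture(n);np.savez(f"{n}0.npz",**c);cv2.imwrite(f"pics/{n}0.png",c["img"][...,::-1])
    print(n,c["camera_matrix"].tolist(),np.round(c["T"],4).tolist())
E
```

```text
pics
{'clock': 0.0, 'joint_pos': [-1.247, 0.384, 0.016, 1.371, -0.006, 1.388, -0.046], 'qvel': [0.0, -0.002, 0.0, 0.0, 0.001, 0.001, -0.0], 'joint_torque': [0.0, -62.759, 0.844, -37.184, 0.017, 0.014, 0.0], 'eef_pos': [0.236, 0.578, 0.201], 'eef_rot': [[0.377, 0.926, -0.001], [0.926, -0.377, -0.002], [-0.002, 0.0, -1.0]], 'contact_force': [0.087, -0.99, -0.477], 'torque': [0.004, -0.011, -0.007], 'gripper_width': 0.086}
top [[463.7225614599116, 0.0, 247.27384498562782], [0.0, 463.7225614599116, 191.83838115888477], [0.0, 0.0, 1.0]] [[-0.0138, -0.9914, 0.1301, 0.3798], [-0.9998, 0.0119, -0.0154, 0.0207], [0.0137, -0.1303, -0.9914, 1.0401], [0.0, 0.0, 0.0, 1.0]]
side [[468.36436770369465, 0.0, 255.13636071769335], [0.0, 468.36436770369465, 187.6669785973444], [0.0, 0.0, 1.0]] [[0.9847, -0.121, 0.1254, 0.4146], [-0.1742, -0.7029, 0.6896, -0.625], [0.0047, -0.7009, -0.7133, 0.7863], [0.0, 0.0, 0.0, 1.0]]
```

View pics/top0.png

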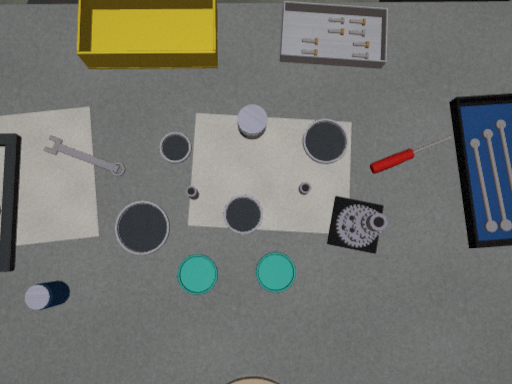

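View pics/side0.png

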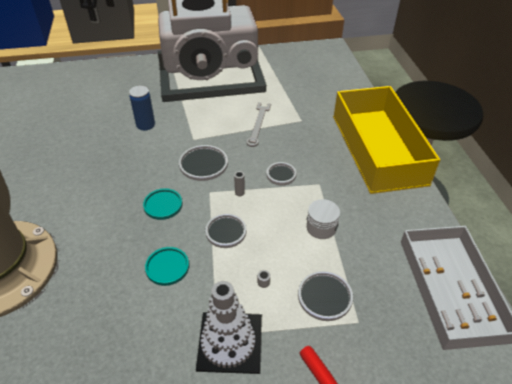

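The top view shows four dark dishes at about (175,147), (243,214), (326,141) and (142,228). The piston is at (252,121), the stack on its pad at (360,227) with its top hub near (377,222), and two small loose cylinders at (192,193) and (305,188). The side view agrees.

```bash
cat > h.py <<'E'
import numpy as np,cv2
def load(n): return dict(np.load(n))
def cloud(c):
    z=c["z_map"];v,u=np.indices(z.shape);K=c["camera_matrix"]
    p=np.stack([(u-K[0,2])/K[0,0]*z,(v-K[1,2])/K[1,1]*z,z],-1)
    w=p@c["T"][:3,:3].T+c["T"][:3,3];w[z==0]=np.nan;return w
def plane(c,uv,h):
    uv=np.atleast_2d(uv).astype(float);K=c["camera_matrix"]
    d=np.c_[(uv[:,0]-K[0,2])/K[0,0],(uv[:,1]-K[1,2])/K[1,1],np.ones(len(uv))]@c["T"][:3,:3].T
    o=c["T"][:3,3];return (o+d*((h-o[2])/d[:,2])[:,None])
E
python3 - <<'E'
from h import *
for n,seeds in (("top0.npz",[(175,147),(243,214),(326,141),(142,228)]),("side0.npz",[(281,173),(226,230),(325,295),(203,161)])):
    c=load(n);g=cv2.cvtColor(c["img"],cv2.COLOR_RGB2GRAY)
    m=(g<75).astype(np.uint8)
    nl,lab=cv2.connectedComponents(m)
    for s in seeds:
        b=(lab==lab[s[1],s[0]]).astype(np.uint8)
        k=max(cv2.findContours(b,0,cv2.CHAIN_APPROX_NONE)[0],key=cv2.contourArea)[:,0]
        p=plane(c,k,.004);(x,y),r=cv2.minEnclosingCircle(p[:,:2].astype(np.float32))
        e=cv2.fitEllipse(p[:,:2].astype(np.float32)*1000)
        print(n,s,b.sum(),"circ",round(x,4),round(y,4),round(2*r,4),"ell",np.round(e[0],1),np.round(e[1],1))
    w=cloud(c);z=w[...,2]
    print("table z",np.nanmedian(z))
    # piston, stack hubs, cylinders
    for nm,lo,hi,box in [("piston",.05,.06,(.45,.65,-.1,.1)),("h1",.172,.185,(.2,.5,-.4,-.1)),("cyl",.015,.05,(.3,.5,-.15,-.05)),("cyl2",.015,.05,(.3,.5,.07,.18))]:
        q=(z>lo)&(z<hi)&(w[...,0]>box[0])&(w[...,0]<box[1])&(w[...,1]>box[2])&(w[...,1]<box[3])
        P=w[q]
        if len(P):print(nm,len(P),"med",np.round(np.median(P,0),4),"min",np.round(P.min(0),4),"max",np.round(P.max(0),4))
    q=(w[...,0]>.2)&(w[...,0]<.5)&(w[...,1]>-.4)&(w[...,1]<-.15)&(z>.015)
    print(np.histogram(z[q],bins=np.arange(.0,.2,.006)))
E
```

```text
top0.npz (175, 147) 502 circ 0.621 0.1689 0.0599 ell [620.4 168.2] [56.1 56.3]
top0.npz (243, 214) 867 circ 0.466 0.016 0.0754 ell [465.5  15.5] [72.4 72.6]
top0.npz (326, 141) 1186 circ 0.6322 -0.1752 0.0918 ell [ 631.6 -175.1] [87.7 88.7]
top0.npz (142, 228) 1789 circ 0.4387 0.241 0.1079 ell [439. 240.] [103.7 104.4]
table z 0.0008971545130560532
piston 98 med [ 0.6453 -0.0068  0.0549] min [ 0.638  -0.0308  0.0505] max [0.6498 0.015  0.0592]
h1 260 med [ 0.435  -0.2366  0.1764] min [ 0.4183 -0.2542  0.1724] max [ 0.4503 -0.2198  0.181 ]
cyl 4 med [ 0.3356 -0.0839  0.0154] min [ 0.3047 -0.0931  0.0152] max [ 0.3692 -0.0765  0.0158]
cyl2 10 med [0.3407 0.1079 0.0154] min [0.3134 0.0775 0.015 ] max [0.3742 0.1556 0.016 ]
(array([  0,   0,  56, 295,   7,   0,   0,   0,  23,  67, 305,   4,   0,
         0,   1,  18,  52, 241,   4,   3,   1,   0,  21,  36, 105,  12,
        14,  13,  31, 240,   2,   0,   0]), array([0.   , 0.006, 0.012, 0.018, 0.024, 0.03 , 0.036, 0.042, 0.048,
       0.054, 0.06 , 0.066, 0.072, 0.078, 0.084, 0.09 , 0.096, 0.102,
       0.108, 0.114, 0.12 , 0.126, 0.132,
[... 577 characters left out ...]
min [ 0.4197 -0.2563  0.1726] max [ 0.4522 -0.2214  0.1804]
cyl 6 med [ 0.3696 -0.0763  0.0157] min [ 0.3031 -0.0948  0.0151] max [ 0.3794 -0.072   0.0169]
cyl2 7 med [0.343  0.1157 0.0155] min [0.3099 0.0716 0.0152] max [0.3796 0.1527 0.0162]
(array([  0,   0,  95, 752,   4,   0,   0,   0,  41, 110, 618,   9,   0,
         0,   0,  39, 100, 467,  37,  37,  25,   8,  35,  79, 195,  46,
        46,  43,  50, 344,   1,   0,   0]), array([0.   , 0.006, 0.012, 0.018, 0.024, 0.03 , 0.036, 0.042, 0.048,
       0.054, 0.06 , 0.066, 0.072, 0.078, 0.084, 0.09 , 0.096, 0.102,
       0.108, 0.114, 0.12 , 0.126, 0.132, 0.138, 0.144, 0.15 , 0.156,
       0.162, 0.168, 0.174, 0.18 , 0.186, 0.192, 0.198]))
```

move_arm --series '[{"dp": [-21,34,-6],"twist": [0,0,7]},{"dp": [-42,67,-12],"twist": [0,0,14]},{"dp": [-63,100,-18],"twist": [0,0,21]},{"dp": [-84,134,-24],"twist": [0,0,28]},{"dp": [-105,167,-30],"twist": [0,0,35]},{"dp": [-127,200,-36],"twist": [0,0,42]},{"dp": [-148,234,-42],"twist": [0,0,49]},{"dp": [-170,268,-48],"twist": [0,0,56]}]'

```text
clock: 0.77
eef_pos: [0.4202, 0.3181, 0.2495]
eef_rot: [[0.98, 0.2, -0.001], [0.2, -0.98, -0.002], [-0.001, 0.001, -1.0]]
contact_force: [1.1, 1.3, -0.5]
gripper_width: 0.0857
```

```bash
cat >> h.py <<'E'
def togo(x,y,z,yaw=0):
    from plant import arm
    s=arm.state();R=s["eef_rot"];p=s["eef_pos"]
    a=np.radians(yaw);T=np.array([[np.cos(a),np.sin(a),0],[np.sin(a),-np.cos(a),0],[0,0,-1]])
    rv=cv2.Rodrigues(R.T@T)[0].ravel()
    print("t",round(s["clock"],2),"p",np.round(p*1000,1),"dp",np.round(R.T@(np.array([x,y,z])-p*1000),1),"twist",np.round(np.degrees(rv),1),"F",np.round(s["contact_force"],1),"w",round(s["gripper_width"]*1000,1))
E
python3 - <<'E'
from h import *
togo(435,-238,250)
w=cloud(load("top0.npz"))
for u,v in((192,193),(305,188)):
    q=w[v-8:v+9,u-8:u+9].reshape(-1,3);q=q[q[:,2]>.01];print(len(q),np.round(np.median(q,0),3),np.round(q.max(0),3))
E
```

```text
t 0.77 p [420.2 318.1 249.5] dp [-9.650e+01  5.479e+02  4.000e-01] twist [ 0.1  0.1 11.5] F [ 1.1  1.3 -0.5] w 85.7
136 [0.51  0.123 0.059] [0.525 0.136 0.064]
116 [ 0.521 -0.122  0.026] [ 0.534 -0.111  0.031]
```

move_arm --series '[{"dp": [-4,40,0],"twist": [0,0,3]},{"dp": [-9,80,0],"twist": [0,0,6]},{"dp": [-13,119,0],"twist": [0,0,9]},{"dp": [-17,159,0],"twist": [0,0,11.5]},{"dp": [-21,199,0],"twist": [0,0,11.5]},{"dp": [-26,239,0],"twist": [0,0,11.5]},{"dp": [-30,278,0],"twist": [0,0,11.5]},{"dp": [-34,318,0],"twist": [0,0,11.5]}]'

```text
clock: 1.43
eef_pos: [0.4498, -0.0021, 0.2498]
eef_rot: [[1.0, 0.0, -0.001], [0.0, -1.0, -0.001], [-0.001, 0.001, -1.0]]
contact_force: [1.7, -0.2, -0.9]
gripper_width: 0.0856
```

```bash
python3 - <<'E'
from h import *
togo(435,-238,250)
E
```

```text
t 1.43 p [449.8  -2.1 249.8] dp [-1.490e+01  2.359e+02  1.000e-01] twist [0.1 0.1 0. ] F [ 1.7 -0.2 -0.9] w 85.6
```

move_arm --series '[{"dp": [-2,36,0]},{"dp": [-5,76,0]},{"dp": [-8,116,0]},{"dp": [-10,156,0]},{"dp": [-12,192,0]},{"dp": [-14,220,0]},{"dp": [-15,236,0]},{"dp": [-15,236,0]}]'

```text
validation failed for argument at $.se...
```

```bash
python3 - <<'E'
from h import *
from plant import arm
c=arm.capture("wrist");np.savez("w1.npz",**c);cv2.imwrite("pics/w1.png",c["img"][...,::-1])
print(c["camera_matrix"].tolist(),np.round(c["T"],4).tolist())
c=arm.capture("side");np.savez("s1.npz",**c)
w=cloud(c);q=w[(w[...,2]>.17)&(w[...,2]<.183)&(abs(w[...,0]-.435)<.025)&(abs(w[...,1]+.238)<.025)]
print(len(q),(q.min(0)+q.max(0))/2,np.median(q,0))
togo(435,-238,157)
E
```

```text
[[297.3186396354542, 0.0, 261.8189787926711], [0.0, 297.3186396354542, 190.62563726465334], [0.0, 0.0, 1.0]] [[1.0, 0.0018, -0.001, 0.4498], [0.0014, -0.9549, -0.297, 0.0755], [-0.0015, 0.297, -0.9549, 0.4201], [0.0, 0.0, 0.0, 1.0]]
381 [ 0.43589187 -0.23922528  0.17522381] [ 0.43579857 -0.24092651  0.17646607]
t 1.53 p [450.3  -7.6 250.3] dp [-12.8 230.3  93.9] twist [ 0.1  0.  -0.6] F [0.9 0.3 0.2] w 85.6
```

View pics/w1.png

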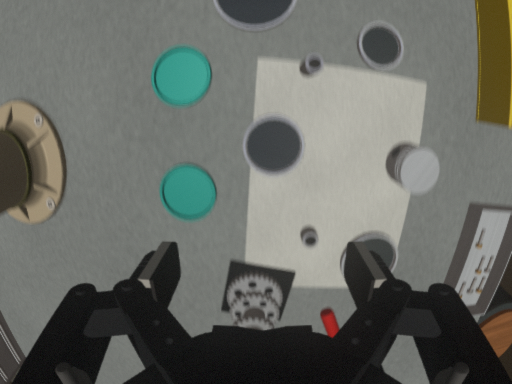

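The move was refused because twist is required, so the arm is still at about (450,-8). The wrist picture shows the stack at about (255,295), partly hidden by the gripper, with dishes A at (381,45), B at (273,145) and C at (368,255).

move_arm --series '[{"dp": [-2,36,0],"twist": [0,0,-0.5]},{"dp": [-5,76,0],"twist": [0,0,-0.5]},{"dp": [-8,116,0],"twist": [0,0,-0.5]},{"dp": [-10,156,0],"twist": [0,0,-0.5]},{"dp": [-12,192,0],"twist": [0,0,-0.5]},{"dp": [-12.5,218,0],"twist": [0,0,-0.5]},{"dp": [-12.5,230,0],"twist": [0,0,-0.5]},{"dp": [-12.5,230,0],"twist": [0,0,-0.5]}]'

```text
clock: 2.2
eef_pos: [0.4341, -0.2408, 0.2507]
eef_rot: [[1.0, -0.008, -0.001], [-0.008, -1.0, -0.004], [-0.001, 0.004, -1.0]]
contact_force: [-0.0, 0.2, -0.5]
gripper_width: 0.0853
```

```bash
python3 - <<'E'
from h import *
from plant import arm
c=arm.capture("wrist");np.savez("w2.npz",**c);cv2.imwrite("pics/w2.png",c["img"][...,::-1])
togo(435.5,-238.5,157)
E
```

```text
t 2.25 p [ 434.7 -238.7  250.6] dp [ 0.9 -0.4 93.6] twist [ 0.2  0.1 -0.3] F [0.4 0.5 0.4] w 85.3
```

View pics/w2.png

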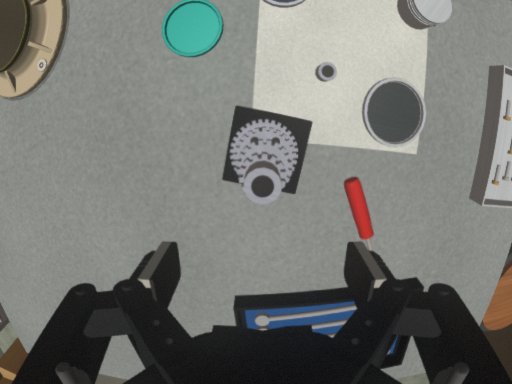

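The top hub is at (263,183), midway between the fingers at x≈165 and 360. Descending.

move_arm --series '[{"dp": [0.9,-0.4,22],"twist": [0,0,-0.3]},{"dp": [0.9,-0.4,45],"twist": [0,0,-0.3]},{"dp": [0.9,-0.4,65],"twist": [0,0,-0.3]},{"dp": [0.9,-0.4,80],"twist": [0,0,-0.3]},{"dp": [0.9,-0.4,90],"twist": [0,0,-0.3]},{"dp": [0.9,-0.4,93],"twist": [0,0,-0.3]},{"dp": [0.9,-0.4,93.5],"twist": [0,0,-0.3]},{"dp": [0.9,-0.4,93.5],"twist": [0,0,-0.3]}]'

```text
clock: 2.92
eef_pos: [0.436, -0.2382, 0.1577]
eef_rot: [[1.0, 0.0, -0.001], [0.0, -1.0, -0.003], [-0.001, 0.003, -1.0]]
contact_force: [-0.3, 0.5, 0.3]
gripper_width: 0.0855
```

```bash
python3 - <<'E'
from h import *
from plant import arm
c=arm.capture("side");np.savez("s2.npz",**c);cv2.imwrite("pics/s2.png",cv2.resize(c["img"][200:384,130:330,::-1],None,fx=3,fy=3))
togo(435.5,-238.5,157)
E
```

```text
t 2.97 p [ 436.1 -238.4  157.9] dp [-0.6  0.1  0.9] twist [ 0.2 -0.   0. ] F [ 0.4 -0.   1.2] w 85.5
```

View pics/s2.png

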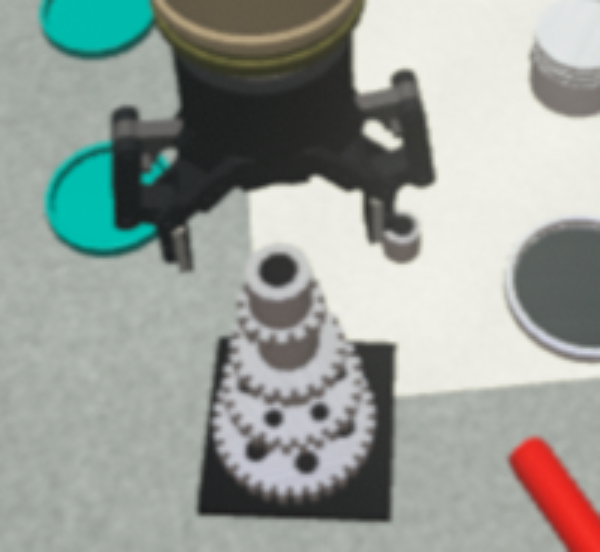

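The picture shows the fingertips at crop (187,268) and (375,240), apparently level with the hub top at (278,270). That's higher than I expected, so I'll check it against depth.

```bash
python3 - <<'E'
from h import *
c=load("s2.npz");w=cloud(c)
for u,v in((192,288),(192,285),(190,280),(255,278),(255,274),(223,290),(223,305)):
    print(u,v,np.round(w[v-1:v+2,u-1:u+2].reshape(-1,3)[[1,4,7]],4).tolist())
q=w[(w[...,2]>.12)&(w[...,2]<.3)&(abs(w[...,0]-.436)>.03)&(abs(w[...,0]-.436)<.08)&(abs(w[...,1]+.238)<.05)]
for s in(-1,1):
    p=q[np.sign(q[:,0]-.436)==s];i=np.argsort(p[:,2])[:25];print(s,len(p),np.round(p[i][::3],4).tolist())
E
```

```text
192 288 [[0.3926, -0.2486, 0.2107], [0.3924, -0.2497, 0.2098], [0.3921, -0.2491, 0.2063]]
192 285 [[0.3933, -0.2493, 0.2193], [0.3931, -0.2495, 0.2171], [0.3928, -0.2486, 0.2132]]
190 280 [[0.3918, -0.25, 0.2333], [0.3915, -0.2495, 0.2301], [0.3912, -0.2491, 0.227]]
255 278 [[0.4837, -0.2489, 0.213], [0.4834, -0.2506, 0.213], [0.4837, -0.2487, 0.2076]]
255 274 [[0.4834, -0.2503, 0.2253], [0.4835, -0.2497, 0.2218], [0.4836, -0.2493, 0.2187]]
223 290 [[0.4368, -0.239, 0.1785], [0.4367, -0.2402, 0.1776], [0.4365, -0.2415, 0.177]]
223 305 [[0.4341, -0.2549, 0.1628], [0.434, -0.2541, 0.1587], [0.4338, -0.2553, 0.1578]]
-1 864 [[0.3952, -0.2415, 0.2017], [0.3935, -0.2484, 0.205], [0.3921, -0.2491, 0.2063], [0.3893, -0.251, 0.2074], [0.3855, -0.246, 0.2086], [0.3952, -0.2499, 0.2094], [0.3896, -0.2492, 0.2099], [0.3871, -0.2459, 0.2105], [0.3857, -0.2464, 0.2117]]
1 858 [[0.4806, -0.2413, 0.2025], [0.4806, -0.2325, 0.2052], [0.4807, -0.2491, 0.2064], [0.4837, -0.2487, 0.2076], [0.4823, -0.2487, 0.2079], [0.4902, -0.2455, 0.2088], [0.4866, -0.249, 0.2098], [0.4823, -0.2484, 0.21], [0.4805, -0.233, 0.2111]]
```

```bash
python3 - <<'E'
from h import *
from plant import arm
print(arm.finger_overhang,[a for a in dir(arm) if a[0]!="_"])
c=load("side0.npz");w=cloud(c)
c=load("s1.npz");w=cloud(c)  # TCP ~(450,-5,250)
q=w[(w[...,2]>.2)&(w[...,2]<.4)&(abs(w[...,0]-.45)<.08)&(abs(w[...,1]+.005)<.05)]
print(len(q),np.round(np.sort(q[:,2])[:40:5],4))
E
```

```text
0.008 ['MotionError', 'capture', 'finger_overhang', 'hand_in', 'state']
2894 [0.2931 0.2963 0.2977 0.2985 0.2989 0.3006 0.3013 0.3018]
```

The depth map and a wrist ray agree: the open fingertips are about 45 mm above the reported TCP, where the text says 8 mm ahead of it. I'll trust the cameras. With the tips still clear of the hub, I'll close to 40 mm and measure their height.

move_arm --series '[{"dp": [0,0,0],"twist": [0,0,0]},{"dp": [0,0,0],"twist": [0,0,0]},{"dp": [0,0,0],"twist": [0,0,0]},{"dp": [0,0,0],"twist": [0,0,0]},{"dp": [0,0,0],"twist": [0,0,0]},{"dp": [0,0,0],"twist": [0,0,0]},{"dp": [0,0,0],"twist": [0,0,0]},{"dp": [0,0,0],"twist": [0,0,0]}]' --grip 40 --grip_force 60

```text
clock: 3.63
eef_pos: [0.4361, -0.2385, 0.1579]
eef_rot: [[1.0, 0.0, -0.0], [0.0, -1.0, -0.003], [-0.0, 0.003, -1.0]]
contact_force: [-0.4, 0.1, 0.5]
gripper_width: 0.0399
```

```bash
cat >> h.py <<'E'
def tips(c,p,half):
    w=cloud(c);x,y,z=p
    q=w[(w[...,2]>z+.03)&(w[...,2]<z+.09)&(abs(abs(w[...,0]-x)-half-.006)<.006)&(abs(w[...,1]-y)<.02)]
    for s in(-1,1):
        k=q[np.sign(q[:,0]-x)==s]
        if len(k)>9:i=np.argsort(k[:,2]);print("tip",s,len(k),np.round(k[i[[2,5,9]],2],4),"inner x",np.round(k[np.argsort(abs(k[:,0]-x))[3],0],4),"y",np.round([k[:,1].min(),k[:,1].max()],4))
E
python3 - <<'E'
from h import *
from plant import arm
c=arm.capture("side");np.savez("s3.npz",**c);togo(435.5,-238.5,115)
s=arm.state();tips(c,s["eef_pos"],s["gripper_width"]/2)
E
```

```text
t 3.68 p [ 436.1 -238.5  157.9] dp [-0.5 -0.1 42.9] twist [0.2 0.  0. ] F [-0.6  0.1 -1.1] w 40.2
tip -1 196 [0.1957 0.1959 0.1974] inner x 0.4158 y [-0.2527 -0.2269]
tip 1 172 [0.1928 0.1937 0.195 ] inner x 0.4579 y [-0.2526 -0.2297]
```

move_arm --series '[{"dp": [-0.5,0,5],"twist": [0,0,0]},{"dp": [-0.5,0,12],"twist": [0,0,0]},{"dp": [-0.5,0,20],"twist": [0,0,0]},{"dp": [-0.5,0,28],"twist": [0,0,0]},{"dp": [-0.5,0,36],"twist": [0,0,0]},{"dp": [-0.5,0,41],"twist": [0,0,0]},{"dp": [-0.5,0,42],"twist": [0,0,0]},{"dp": [-0.5,0,42],"twist": [0,0,0]}]' --grip 60

```text
clock: 4.35
eef_pos: [0.4352, -0.2386, 0.1154]
eef_rot: [[1.0, -0.0, -0.001], [-0.0, -1.0, -0.003], [-0.001, 0.003, -1.0]]
contact_force: [0.1, 0.6, 0.4]
gripper_width: 0.0601
```

```bash
python3 - <<'E'
from h import *
from plant import arm
c=arm.capture("side");np.savez("s4.npz",**c);togo(435.5,-238.5,115)
s=arm.state();tips(c,s["eef_pos"],s["gripper_width"]/2)
E
```

```text
t 4.4 p [ 435.5 -238.8  115.9] dp [-0.  -0.3  0.9] twist [ 0.2  0.  -0. ] F [ 0.3 -0.7  0. ] w 60.0
tip -1 185 [0.1553 0.1577 0.1584] inner x 0.4052 y [-0.2525 -0.2263]
tip 1 154 [0.1538 0.1556 0.1582] inner x 0.4671 y [-0.2529 -0.2281]
```

Tips at about 154 mm, which is good. Closing on the hub.

move_arm --series '[{"dp": [0,0,0],"twist": [0,0,0]},{"dp": [0,0,0],"twist": [0,0,0]},{"dp": [0,0,0],"twist": [0,0,0]},{"dp": [0,0,0],"twist": [0,0,0]},{"dp": [0,0,0],"twist": [0,0,0]},{"dp": [0,0,0],"twist": [0,0,0]},{"dp": [0,0,0],"twist": [0,0,0]},{"dp": [0,0,0],"twist": [0,0,0]}]' --grip 20 --grip_force 60

```text
clock: 5.07
eef_pos: [0.4353, -0.2391, 0.1164]
eef_rot: [[1.0, -0.0, -0.0], [-0.0, -1.0, -0.003], [-0.0, 0.003, -1.0]]
contact_force: [-3.7, 0.9, 6.5]
gripper_width: 0.0327
```

move_arm --series '[{"dp": [0,0,-3],"twist": [0,0,0]},{"dp": [0,0,-8],"twist": [0,0,0]},{"dp": [0,0,-16],"twist": [0,0,0]},{"dp": [0,0,-25],"twist": [0,0,0]},{"dp": [0,0,-34],"twist": [0,0,0]},{"dp": [0,0,-40],"twist": [0,0,0]},{"dp": [0,0,-42],"twist": [0,0,0]},{"dp": [0,0,-42],"twist": [0,0,0]}]'

```text
clock: 5.73
eef_pos: [0.4358, -0.2391, 0.1592]
eef_rot: [[1.0, -0.0, 0.001], [-0.0, -1.0, -0.003], [0.001, 0.003, -1.0]]
contact_force: [-0.3, 0.2, -2.5]
gripper_width: 0.0325
```

```bash
python3 - <<'E'
from h import *
from plant import arm
c=arm.capture("side");np.savez("s5.npz",**c);togo(620.5,168.5,200);cv2.imwrite("pics/s5.png",cv2.resize(c["img"][200:384,130:330,::-1],None,fx=3,fy=3))
E
```

```text
t 5.78 p [ 435.5 -238.9  158.7] dp [ 184.9 -407.3  -42.5] twist [ 0.2 -0.  -0. ] F [-0.5 -0.2 -2.8] w 32.3
```

View pics/s5.png

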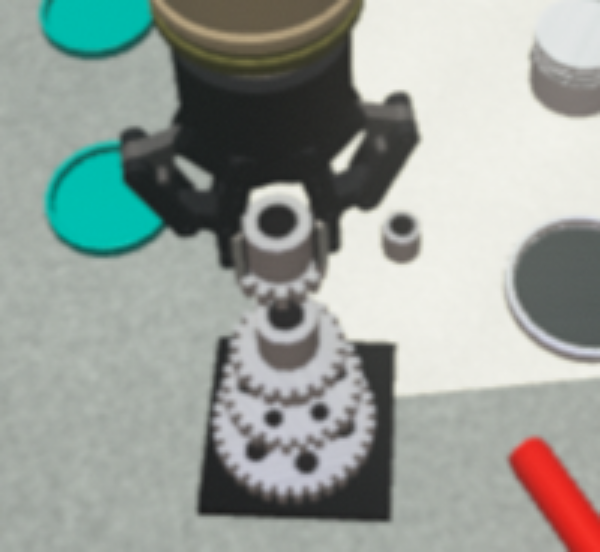

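The pinion is held squarely and lifted; the small gear underneath hasn't moved. Carrying it to dish A.

move_arm --series '[{"dp": [8,-18,-4],"twist": [0,0,0]},{"dp": [22,-48,-8],"twist": [0,0,0]},{"dp": [38,-84,-10],"twist": [0,0,0]},{"dp": [55,-121,-10],"twist": [0,0,0]},{"dp": [72,-158,-10],"twist": [0,0,0]},{"dp": [89,-196,-10],"twist": [0,0,0]},{"dp": [106,-233,-10],"twist": [0,0,0]},{"dp": [122,-269,-10],"twist": [0,0,0]}]'

```text
clock: 6.45
eef_pos: [0.5577, 0.0326, 0.1672]
eef_rot: [[1.0, 0.0, -0.001], [0.0, -1.0, -0.003], [-0.001, 0.003, -1.0]]
contact_force: [1.6, -0.3, -1.4]
gripper_width: 0.033
```

```bash
python3 -c "
from h import *
togo(620.5,168.5,60)"
```

```text
t 6.45 p [557.7  32.6 167.2] dp [  62.9 -136.1  106.7] twist [0.2 0.  0. ] F [ 1.6 -0.3 -1.4] w 33.0
```

move_arm --series '[{"dp": [16,-36,4],"twist": [0,0,0]},{"dp": [32,-70,14],"twist": [0,0,0]},{"dp": [46,-100,30],"twist": [0,0,0]},{"dp": [56,-122,50],"twist": [0,0,0]},{"dp": [62,-134,72],"twist": [0,0,0]},{"dp": [63,-136,92],"twist": [0,0,0]},{"dp": [63,-136,104],"twist": [0,0,0]},{"dp": [63,-136,107],"twist": [0,0,0]}]'

```text
clock: 7.12
eef_pos: [0.6185, 0.1676, 0.0563]
eef_rot: [[1.0, 0.001, -0.006], [0.001, -1.0, -0.005], [-0.006, 0.005, -1.0]]
contact_force: [-0.3, 0.0, -2.3]
gripper_width: 0.0326
```

```bash
python3 - <<'E'
from h import *
from plant import arm
togo(620.5,168.5,-11)
for n in("top","side"):
    c=arm.capture(n);np.savez(n+"6.npz",**c);w=cloud(c)
    b=(abs(w[...,0]-.62)<.05)&(abs(w[...,1]-.169)<.05)
    for lo,hi in((.068,.1),(.003,.02)):
        q=w[b&(w[...,2]>lo)&(w[...,2]<hi)]
        if len(q):print(n,lo,len(q),np.round(q.min(0),4),np.round(q.max(0),4))
c=load("side6.npz");cv2.imwrite("pics/s6.png",cv2.resize(c["img"][90:250,200:370,::-1],None,fx=3.5,fy=3.5))
E
```

```text
t 7.12 p [618.5 167.6  56.3] dp [ 2.4 -1.2 67.2] twist [0.3 0.3 0. ] F [-0.3  0.  -2.3] w 32.6
top 0.068 80 [0.5912 0.146  0.0727] [0.636  0.1612 0.0997]
top 0.003 391 [0.5714 0.1201 0.003 ] [0.6672 0.2039 0.0158]
side 0.068 187 [0.5927 0.1423 0.0762] [0.6509 0.1698 0.0998]
side 0.003 600 [0.5708 0.12   0.003 ] [0.6698 0.2168 0.0173]
```

View pics/s6.png

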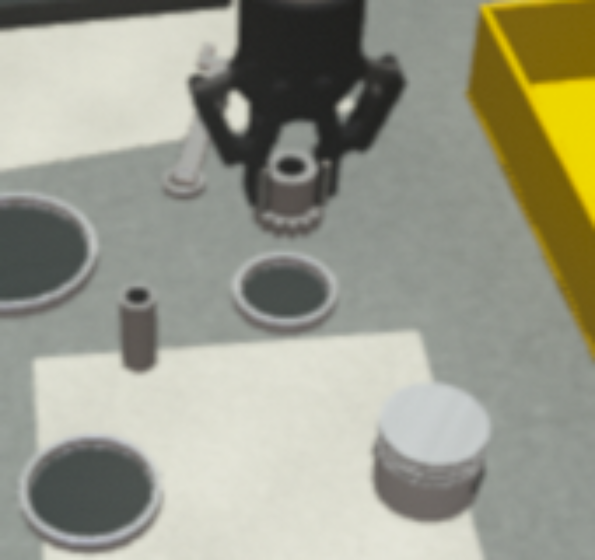

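The pinion hangs square above dish A, with its underside about 18 mm above the reported TCP, as I worked out. Lowering to just above the floor.

move_arm --series '[{"dp": [2,-1,10],"twist": [0.3,0.3,0]},{"dp": [2,-1,25],"twist": [0.3,0.3,0]},{"dp": [2,-1,40],"twist": [0.3,0.3,0]},{"dp": [2,-1,52],"twist": [0.3,0.3,0]},{"dp": [2,-1,60],"twist": [0.3,0.3,0]},{"dp": [2,-1,65],"twist": [0.3,0.3,0]},{"dp": [2,-1,67],"twist": [0.3,0.3,0]},{"dp": [2,-1,67],"twist": [0.3,0.3,0]}]'

```text
clock: 7.88
eef_pos: [0.6222, 0.1677, -0.0077]
eef_rot: [[1.0, -0.001, 0.003], [-0.001, -1.0, 0.001], [0.003, -0.001, -1.0]]
contact_force: [-0.1, 0.1, -1.0]
gripper_width: 0.0325
```

```bash
python3 - <<'E'
from h import *
from plant import arm
togo(620.5,168.5,-14)
c=arm.capture("side");w=cloud(c)
q=w[(abs(w[...,0]-.62)<.026)&(abs(w[...,1]-.145)<.012)&(w[...,2]<.03)&(w[...,2]>-.01)]
print(np.histogram(q[:,2],bins=np.arange(-.002,.03,.003)))
cv2.imwrite("pics/s7.png",cv2.resize(c["img"][130:200,240:330,::-1],None,fx=6,fy=6))
E
```

```text
t 7.88 p [622.2 167.7  -7.7] dp [-1.7 -0.8  6.3] twist [-0.1 -0.2 -0.1] F [-0.1  0.1 -1. ] w 32.5
(array([13, 30, 37, 23, 31, 29, 16, 26, 20, 13]), array([-0.002,  0.001,  0.004,  0.007,  0.01 ,  0.013,  0.016,  0.019,
        0.022,  0.025,  0.028]))
```

View pics/s7.png

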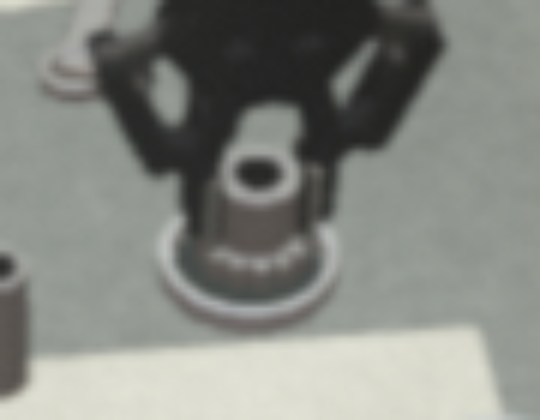

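The gear is inside the dish ring and centred. I'll ease it down.

move_arm --series '[{"dp": [-1,-0.8,1],"twist": [0,0,0]},{"dp": [-1.5,-0.8,2],"twist": [0,0,0]},{"dp": [-1.5,-0.8,3],"twist": [0,0,0]},{"dp": [-1.5,-0.8,4],"twist": [0,0,0]},{"dp": [-1.5,-0.8,4.5],"twist": [0,0,0]},{"dp": [-1.5,-0.8,5],"twist": [0,0,0]},{"dp": [-1.5,-0.8,5.5],"twist": [0,0,0]},{"dp": [-1.5,-0.8,5.5],"twist": [0,0,0]}]'

```text
clock: 8.6
eef_pos: [0.6209, 0.1686, -0.0129]
eef_rot: [[1.0, -0.001, 0.004], [-0.001, -1.0, 0.001], [0.004, -0.001, -1.0]]
contact_force: [-0.2, -0.8, -2.1]
gripper_width: 0.0324
```

```bash
python3 -c "
from h import *
togo(620.5,168.5,-14)"
```

```text
t 8.6 p [620.9 168.6 -12.9] dp [-0.4  0.1  1.1] twist [-0.1 -0.2 -0.1] F [-0.2 -0.8 -2.1] w 32.4
```

Not touching yet (F z is still about −2 N). Going down another 2.5 mm at most, slowly.

move_arm --series '[{"dp": [0,0,0.4],"twist": [0,0,0]},{"dp": [0,0,0.8],"twist": [0,0,0]},{"dp": [0,0,1.1],"twist": [0,0,0]},{"dp": [0,0,1.4],"twist": [0,0,0]},{"dp": [0,0,1.7],"twist": [0,0,0]},{"dp": [0,0,2],"twist": [0,0,0]},{"dp": [0,0,2],"twist": [0,0,0]},{"dp": [0,0,2],"twist": [0,0,0]}]'

```text
clock: 9.27
eef_pos: [0.6211, 0.1687, -0.0136]
eef_rot: [[1.0, -0.001, 0.004], [-0.001, -1.0, 0.002], [0.004, -0.002, -1.0]]
contact_force: [-4.7, -0.7, 9.5]
gripper_width: 0.0323
```

```bash
python3 -c "
from h import *
togo(620.5,168.5,-14)"
```

```text
t 9.27 p [621.1 168.7 -13.6] dp [-0.6  0.2  0.4] twist [-0.1 -0.2 -0.1] F [-4.7 -0.7  9.5] w 32.3
```

Touchdown at exactly the predicted height. Releasing and rising.

move_arm --series '[{"dp": [0,0,0],"twist": [0,0,0]},{"dp": [0,0,0],"twist": [0,0,0]},{"dp": [0,0,0],"twist": [0,0,0]},{"dp": [0,0,0],"twist": [0,0,0]},{"dp": [0,0,0],"twist": [0,0,0]},{"dp": [0,0,-4],"twist": [0,0,0]},{"dp": [0,0,-14],"twist": [0,0,0]},{"dp": [0,0,-30],"twist": [0,0,0]}]' --grip 60

```text
clock: 9.93
eef_pos: [0.6199, 0.1683, 0.0159]
eef_rot: [[1.0, -0.001, 0.002], [-0.001, -1.0, 0.001], [0.002, -0.001, -1.0]]
contact_force: [0.4, -0.0, -0.4]
gripper_width: 0.0601
```

move_arm --series '[{"dp": [0,0,-30],"twist": [0,0,0]},{"dp": [-2,6,-65],"twist": [0,0,0]},{"dp": [-8,20,-95],"twist": [0,0,0]},{"dp": [-20,45,-115],"twist": [0,0,0]},{"dp": [-36,78,-125],"twist": [0,0,0]},{"dp": [-52,114,-125],"twist": [0,0,0]},{"dp": [-68,150,-125],"twist": [0,0,0]},{"dp": [-85,187,-125],"twist": [0,0,0]}]'

```text
clock: 10.6
eef_pos: [0.534, -0.0201, 0.1418]
eef_rot: [[1.0, -0.001, 0.004], [-0.001, -1.0, 0.002], [0.004, -0.002, -1.0]]
contact_force: [0.0, -1.4, 0.7]
gripper_width: 0.06
```

```bash
python3 - <<'E'
from h import *
from plant import arm
togo(435.5,-238.5,120)
for n in ("side","top"):
    c=arm.capture(n);np.savez(n+"8.npz",**c)
    w=cloud(c);z=w[...,2]
    for nm,lo,hi,X,Y in(("hub2",.128,.142,.435,-.239),("pin",.04,.052,.6205,.1685)):
        q=w[(z>lo)&(z<hi)&(abs(w[...,0]-X)<.03)&(abs(w[...,1]-Y)<.03)]
        if len(q)>5:print(n,nm,len(q),"mid",np.round((q.min(0)+q.max(0))/2,4),"med",np.round(np.median(q,0),4))
E
```

```text
t 10.6 p [534.  -20.1 141.8] dp [-98.4 218.5  21. ] twist [-0.1 -0.2 -0. ] F [ 0.  -1.4  0.7] w 60.0
side hub2 359 mid [ 0.4384 -0.239   0.1331] med [ 0.4381 -0.2413  0.1346]
side pin 7 mid [0.6206 0.1639 0.045 ] med [0.6079 0.166  0.0423]
top hub2 237 mid [ 0.4361 -0.2372  0.1332] med [ 0.436  -0.2371  0.1344]
top pin 189 mid [0.6215 0.1696 0.0458] med [0.6201 0.1692 0.0461]
```

The pinion's top is at 46 mm, centred in dish A. Next gear.

move_arm --series '[{"dp": [-16,36,0],"twist": [0,0,0]},{"dp": [-33,74,0],"twist": [0,0,0]},{"dp": [-49,111,0],"twist": [0,0,0]},{"dp": [-66,148,0],"twist": [0,0,0]},{"dp": [-81,182,4],"twist": [0,0,0]},{"dp": [-91,206,10],"twist": [0,0,0]},{"dp": [-97,218,18],"twist": [0,0,0]},{"dp": [-97,218,20],"twist": [0,0,0]}]'

```text
clock: 11.37
eef_pos: [0.4301, -0.2474, 0.1221]
eef_rot: [[1.0, -0.019, 0.003], [-0.019, -1.0, -0.0], [0.003, 0.0, -1.0]]
contact_force: [-0.1, 0.3, 0.4]
gripper_width: 0.0598
```

```bash
python3 -c "
from h import *
togo(437,-238.5,75)"
```

```text
t 11.37 p [ 430.1 -247.4  122.1] dp [ 6.5 -9.1 47.1] twist [ 0.  -0.2 -1.1] F [-0.1  0.3  0.4] w 59.8
```

move_arm --series '[{"dp": [6.5,-9,2],"twist": [0,0,-1]},{"dp": [6.5,-9,6],"twist": [0,0,-1]},{"dp": [6.5,-9,14],"twist": [0,0,-1]},{"dp": [6.5,-9,24],"twist": [0,0,-1]},{"dp": [6.5,-9,36],"twist": [0,0,-1]},{"dp": [6.5,-9,44],"twist": [0,0,-1]},{"dp": [6.5,-9,47],"twist": [0,0,-1]},{"dp": [6.5,-9,47],"twist": [0,0,-1]}]'

```text
clock: 12.03
eef_pos: [0.4362, -0.2383, 0.0738]
eef_rot: [[1.0, -0.002, 0.001], [-0.002, -1.0, 0.0], [0.001, -0.0, -1.0]]
contact_force: [-0.4, -0.1, 0.1]
gripper_width: 0.0599
```

```bash
python3 - <<'E'
from h import *
from plant import arm
c=arm.capture("side");togo(437,-238.5,74.5)
s=arm.state();tips(c,s["eef_pos"],s["gripper_width"]/2)
E
```

```text
t 12.08 p [ 436.5 -238.6   74.6] dp [ 0.5 -0.1  0.1] twist [ 0.  -0.1 -0.1] F [0.2 0.1 0. ] w 59.6
tip -1 163 [0.1158 0.1162 0.1188] inner x 0.4064 y [-0.253 -0.228]
tip 1 150 [0.1054 0.1098 0.1143] inner x 0.4668 y [-0.2528 -0.227 ]
```

move_arm --series '[{"dp": [0.3,0,0],"twist": [0,0,0]},{"dp": [0.3,0,0],"twist": [0,0,0]},{"dp": [0.3,0,0],"twist": [0,0,0]},{"dp": [0.3,0,0],"twist": [0,0,0]},{"dp": [0.3,0,0],"twist": [0,0,0]},{"dp": [0.3,0,0],"twist": [0,0,0]},{"dp": [0.3,0,0],"twist": [0,0,0]},{"dp": [0.3,0,0],"twist": [0,0,0]}]' --grip 20 --grip_force 70

```text
clock: 12.75
eef_pos: [0.437, -0.2389, 0.0752]
eef_rot: [[1.0, -0.002, 0.003], [-0.002, -1.0, -0.0], [0.003, 0.0, -1.0]]
contact_force: [-2.0, 0.5, 6.3]
gripper_width: 0.0322
```

move_arm --series '[{"dp": [0,0,-3],"twist": [0,0,0]},{"dp": [0,0,-8],"twist": [0,0,0]},{"dp": [0,0,-16],"twist": [0,0,0]},{"dp": [0,0,-25],"twist": [0,0,0]},{"dp": [0,0,-34],"twist": [0,0,0]},{"dp": [0,0,-40],"twist": [0,0,0]},{"dp": [0,0,-43],"twist": [0,0,0]},{"dp": [0,0,-43],"twist": [0,0,0]}]'

```text
clock: 13.42
eef_pos: [0.4374, -0.239, 0.1192]
eef_rot: [[1.0, -0.002, 0.004], [-0.002, -1.0, -0.0], [0.004, 0.0, -1.0]]
contact_force: [0.6, 0.5, -3.0]
gripper_width: 0.0321
```

```bash
python3 - <<'E'
from h import *
from plant import arm
togo(465.5,15.7,60)
c=arm.capture("side");w=cloud(c);z=w[...,2]
for lo,hi in((.168,.185),(.086,.098)):
    q=w[(z>lo)&(z<hi)&(abs(w[...,0]-.437)<.018)&(abs(w[...,1]+.24)<.03)];print(len(q),np.round((q.min(0)+q.max(0))/2,4),np.round(np.median(q,0),4))
E
```

```text
t 13.42 p [ 437.4 -239.   119.2] dp [  27.2 -254.8   59.2] twist [ 0.  -0.2 -0.1] F [ 0.6  0.5 -3. ] w 32.1
422 [ 0.4369 -0.2396  0.1759] [ 0.4386 -0.2436  0.1784]
129 [ 0.4382 -0.2473  0.0906] [ 0.4385 -0.2486  0.0919]
```

move_arm --series '[{"dp": [2,-18,-6],"twist": [0,0,0]},{"dp": [5,-50,-6],"twist": [0,0,0]},{"dp": [9,-90,-6],"twist": [0,0,0]},{"dp": [14,-130,-6],"twist": [0,0,0]},{"dp": [18,-170,0],"twist": [0,0,0]},{"dp": [22,-206,5],"twist": [0,0,0]},{"dp": [26,-236,15],"twist": [0,0,0]},{"dp": [27,-252,30],"twist": [0,0,0]}]'

```text
clock: 14.13
eef_pos: [0.4656, 0.018, 0.0887]
eef_rot: [[1.0, 0.003, 0.005], [0.003, -1.0, 0.002], [0.005, -0.002, -1.0]]
contact_force: [0.0, 1.0, -3.9]
gripper_width: 0.0319
```

```bash
python3 -c "
from h import *
togo(465.5,15.7,-9)"
```

```text
t 14.13 p [465.6  18.   88.7] dp [-0.6  2.5 97.7] twist [-0.1 -0.3  0.2] F [ 0.   1.  -3.9] w 31.9
```

move_arm --series '[{"dp": [-0.3,2.5,15],"twist": [0,-0.3,0.2]},{"dp": [-0.3,2.5,38],"twist": [0,-0.3,0.2]},{"dp": [-0.3,2.5,60],"twist": [0,-0.3,0.2]},{"dp": [-0.3,2.5,76],"twist": [0,-0.3,0.2]},{"dp": [-0.3,2.5,86],"twist": [0,-0.3,0.2]},{"dp": [-0.3,2.5,92],"twist": [0,-0.3,0.2]},{"dp": [-0.3,2.5,94],"twist": [0,-0.3,0.2]},{"dp": [-0.3,2.5,94],"twist": [0,-0.3,0.2]}]'

```text
clock: 14.8
eef_pos: [0.4659, 0.0155, -0.0052]
eef_rot: [[1.0, -0.001, -0.0], [-0.001, -1.0, 0.002], [-0.0, -0.002, -1.0]]
contact_force: [0.7, -0.2, -2.1]
gripper_width: 0.0325
```

```bash
python3 -c "
from h import *
from plant import arm
c=arm.capture('side')
cv2.imwrite('pics/s9.png',cv2.resize(c['img'][160:280,170:290,::-1],None,fx=4,fy=4))
togo(465.5,15.7,-13)"
```

```text
t 14.85 p [466.3  15.6  -4.7] dp [-0.9 -0.1  8.3] twist [-0.1 -0.  -0. ] F [ 0.3 -0.1 -2.6] w 32.2
```

View pics/s9.png

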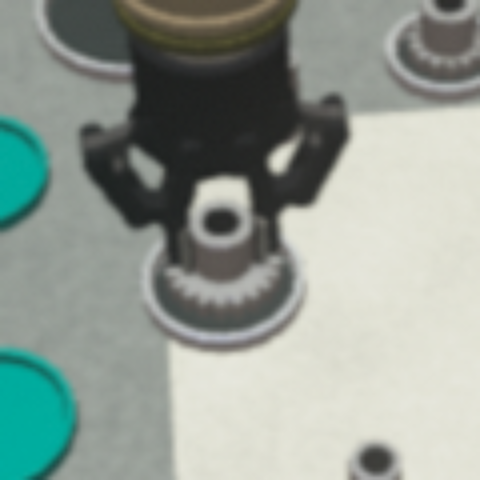

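The gear is centred inside dish B's ring, and the pinion in dish A at the upper right is lying flat. Easing down.

move_arm --series '[{"dp": [-0.6,0,1.5],"twist": [0,0,0]},{"dp": [-0.6,0,3],"twist": [0,0,0]},{"dp": [-0.6,0,4.5],"twist": [0,0,0]},{"dp": [-0.6,0,5.5],"twist": [0,0,0]},{"dp": [-0.6,0,6.5],"twist": [0,0,0]},{"dp": [-0.6,0,7.3],"twist": [0,0,0]},{"dp": [-0.6,0,8],"twist": [0,0,0]},{"dp": [-0.6,0,8.3],"twist": [0,0,0]}]'

```text
clock: 15.52
eef_pos: [0.4657, 0.0157, -0.0127]
eef_rot: [[1.0, -0.001, 0.0], [-0.001, -1.0, 0.002], [0.0, -0.002, -1.0]]
contact_force: [-5.2, -0.1, 10.0]
gripper_width: 0.0324
```

```bash
python3 -c "
from h import *
togo(465.5,15.7,-13)"
```

```text
t 15.52 p [465.7  15.7 -12.7] dp [-0.2  0.   0.3] twist [-0.1 -0.  -0. ] F [-5.2 -0.1 10. ] w 32.4
```

move_arm --series '[{"dp": [0,0,0],"twist": [0,0,0]},{"dp": [0,0,0],"twist": [0,0,0]},{"dp": [0,0,0],"twist": [0,0,0]},{"dp": [0,0,0],"twist": [0,0,0]},{"dp": [0,0,0],"twist": [0,0,0]},{"dp": [0,0,-4],"twist": [0,0,0]},{"dp": [0,0,-14],"twist": [0,0,0]},{"dp": [0,0,-30],"twist": [0,0,0]}]' --grip 60

```text
clock: 16.18
eef_pos: [0.4647, 0.0153, 0.0172]
eef_rot: [[1.0, -0.001, -0.002], [-0.001, -1.0, 0.001], [-0.002, -0.001, -1.0]]
contact_force: [0.6, -0.7, 0.5]
gripper_width: 0.0598
```

move_arm --series '[{"dp": [0,0,-25],"twist": [0,0,0]},{"dp": [0,2,-50],"twist": [0,0,0]},{"dp": [-1,12,-68],"twist": [0,0,0]},{"dp": [-4,34,-78],"twist": [0,0,0]},{"dp": [-8,68,-80],"twist": [0,0,0]},{"dp": [-12,106,-80],"twist": [0,0,0]},{"dp": [-16,142,-80],"twist": [0,0,0]},{"dp": [-19,165,-80],"twist": [0,0,0]}]'

```text
clock: 16.85
eef_pos: [0.445, -0.1536, 0.0985]
eef_rot: [[1.0, -0.004, 0.0], [-0.004, -1.0, 0.001], [0.0, -0.001, -1.0]]
contact_force: [-0.0, 0.4, 0.6]
gripper_width: 0.0597
```

```bash
python3 - <<'E'
from h import *
from plant import arm
togo(437.5,-238.5,80)
for n in ("side","top"):
    c=arm.capture(n);w=cloud(c);z=w[...,2]
    for nm,lo,hi,X,Y in(("hub3",.086,.1,.437,-.239),("g2",.04,.052,.4655,.0157)):
        q=w[(z>lo)&(z<hi)&(abs(w[...,0]-X)<.03)&(abs(w[...,1]-Y)<.03)]
        if len(q)>5:print(n,nm,len(q),"mid",np.round((q.min(0)+q.max(0))/2,4),"med",np.round(np.median(q,0),4))
E
```

```text
t 16.85 p [ 445.  -153.6   98.5] dp [-7.2 84.9 18.4] twist [-0.  -0.  -0.2] F [-0.   0.4  0.6] w 59.7
side hub3 330 mid [ 0.4393 -0.2377  0.0911] med [ 0.439  -0.2397  0.0924]
top g2 193 mid [0.4658 0.0162 0.0453] med [0.4664 0.0171 0.0464]
```

move_arm --series '[{"dp": [-2,20,0],"twist": [0,0,0]},{"dp": [-3,44,4],"twist": [0,0,0]},{"dp": [-5,64,8],"twist": [0,0,0]},{"dp": [-6,78,12],"twist": [0,0,0]},{"dp": [-6.7,84.3,16],"twist": [0,0,0]},{"dp": [-6.7,84.3,18],"twist": [0,0,0]},{"dp": [-6.7,84.3,18],"twist": [0,0,0]},{"dp": [-6.7,84.3,18],"twist": [0,0,0]}]'

```text
clock: 17.62
eef_pos: [0.4375, -0.2375, 0.0803]
eef_rot: [[1.0, -0.007, -0.001], [-0.007, -1.0, 0.001], [-0.001, -0.001, -1.0]]
contact_force: [-0.7, -0.4, 0.3]
gripper_width: 0.06
```

```bash
python3 -c "
from h import *
togo(438,-238,33.5)"
```

```text
t 17.62 p [ 437.5 -237.5   80.3] dp [ 0.5  0.5 46.8] twist [-0.   0.  -0.4] F [-0.7 -0.4  0.3] w 60.0
```

move_arm --series '[{"dp": [0.5,0.5,5],"twist": [0,0,-0.4]},{"dp": [0.5,0.5,12],"twist": [0,0,-0.4]},{"dp": [0.5,0.5,21],"twist": [0,0,-0.4]},{"dp": [0.5,0.5,31],"twist": [0,0,-0.4]},{"dp": [0.5,0.5,40],"twist": [0,0,-0.4]},{"dp": [0.5,0.5,45],"twist": [0,0,-0.4]},{"dp": [0.5,0.5,46.5],"twist": [0,0,-0.4]},{"dp": [0.5,0.5,46.5],"twist": [0,0,-0.4]}]'

```text
clock: 18.28
eef_pos: [0.4375, -0.238, 0.0332]
eef_rot: [[1.0, -0.001, -0.002], [-0.001, -1.0, 0.001], [-0.002, -0.001, -1.0]]
contact_force: [0.4, -0.3, 0.1]
gripper_width: 0.0601
```

move_arm --series '[{"dp": [0,0,0],"twist": [0,0,0]},{"dp": [0,0,0],"twist": [0,0,0]},{"dp": [0,0,0],"twist": [0,0,0]},{"dp": [0,0,0],"twist": [0,0,0]},{"dp": [0,0,0],"twist": [0,0,0]},{"dp": [0,0,0],"twist": [0,0,0]},{"dp": [0,0,0],"twist": [0,0,0]},{"dp": [0,0,0],"twist": [0,0,0]}]' --grip 20 --grip_force 80

```text
clock: 18.95
eef_pos: [0.4378, -0.2383, 0.0338]
eef_rot: [[1.0, -0.001, -0.001], [-0.001, -1.0, 0.001], [-0.001, -0.001, -1.0]]
contact_force: [-1.8, 0.0, 5.6]
gripper_width: 0.0317
```

move_arm --series '[{"dp": [0,0,-3],"twist": [0,0,0]},{"dp": [0,0,-8],"twist": [0,0,0]},{"dp": [0,0,-16],"twist": [0,0,0]},{"dp": [0,0,-26],"twist": [0,0,0]},{"dp": [0,0,-38],"twist": [0,0,0]},{"dp": [0,0,-48],"twist": [0,0,0]},{"dp": [0,0,-54],"twist": [0,0,0]},{"dp": [0,0,-55],"twist": [0,0,0]}]'

```text
clock: 19.62
eef_pos: [0.4389, -0.2387, 0.0906]
eef_rot: [[1.0, -0.001, 0.002], [-0.001, -1.0, 0.0], [0.002, -0.0, -1.0]]
contact_force: [0.5, 0.1, -3.7]
gripper_width: 0.032
```

```bash
python3 - <<'E'
from h import *
from plant import arm
togo(631.8,-175.2,60)
c=arm.capture("side");w=cloud(c);z=w[...,2];np.savez("s10.npz",**c)
for lo,hi in((.135,.16),(.044,.056)):
    q=w[(z>lo)&(z<hi)&(abs(w[...,0]-.437)<.018)&(abs(w[...,1]+.24)<.03)];print(len(q),np.round((q.min(0)+q.max(0))/2,4),np.round(np.median(q,0),4))
E
```

```text
t 19.62 p [ 438.9 -238.7   90.6] dp [192.8 -63.6  30.9] twist [-0.  -0.1 -0. ] F [ 0.5  0.1 -3.7] w 32.0
424 [ 0.437  -0.2386  0.1472] [ 0.4393 -0.2437  0.1489]
111 [ 0.4372 -0.2483  0.0488] [ 0.4375 -0.2493  0.0502]
```

move_arm --series '[{"dp": [12,-4,-3],"twist": [0,0,0]},{"dp": [38,-13,-3],"twist": [0,0,0]},{"dp": [72,-24,0],"twist": [0,0,0]},{"dp": [108,-36,0],"twist": [0,0,0]},{"dp": [143,-47,0],"twist": [0,0,0]},{"dp": [172,-57,8],"twist": [0,0,0]},{"dp": [190,-63,18],"twist": [0,0,0]},{"dp": [193,-64,30],"twist": [0,0,0]}]'

```text
clock: 20.33
eef_pos: [0.6353, -0.1708, 0.0584]
eef_rot: [[1.0, 0.005, 0.002], [0.005, -1.0, 0.002], [0.002, -0.002, -1.0]]
contact_force: [-0.7, -0.1, -4.1]
gripper_width: 0.032
```

```bash
python3 -c "
from h import *
togo(631.8,-175.2,-6)"
```

```text
t 20.33 p [ 635.3 -170.8   58.4] dp [-3.7  4.5 64.4] twist [-0.1 -0.1  0.3] F [-0.7 -0.1 -4.1] w 32.0
```

move_arm --series '[{"dp": [-3.5,4.5,6],"twist": [0,0,0.3]},{"dp": [-3.5,4.5,18],"twist": [0,0,0.3]},{"dp": [-3.5,4.5,32],"twist": [0,0,0.3]},{"dp": [-3.5,4.5,45],"twist": [0,0,0.3]},{"dp": [-3.5,4.5,54],"twist": [0,0,0.3]},{"dp": [-3.5,4.5,60],"twist": [0,0,0.3]},{"dp": [-3.5,4.5,62],"twist": [0,0,0.3]},{"dp": [-3.5,4.5,62],"twist": [0,0,0.3]}]'

```text
clock: 21.0
eef_pos: [0.6317, -0.1752, -0.004]
eef_rot: [[1.0, -0.0, 0.001], [-0.0, -1.0, 0.002], [0.001, -0.002, -1.0]]
contact_force: [0.2, -0.1, -4.1]
gripper_width: 0.032
```

```bash
python3 -c "
from h import *
from plant import arm
c=arm.capture('side')
cv2.imwrite('pics/s11.png',cv2.resize(c['img'][210:340,250:390,::-1],None,fx=4,fy=4))
togo(631.8,-175.2,-12.3)"
```

```text
t 21.05 p [ 632.1 -175.4   -3.3] dp [-0.3 -0.2  9. ] twist [-0.1 -0.1 -0. ] F [ 0.2  0.1 -5.1] w 31.6
```

View pics/s11.png

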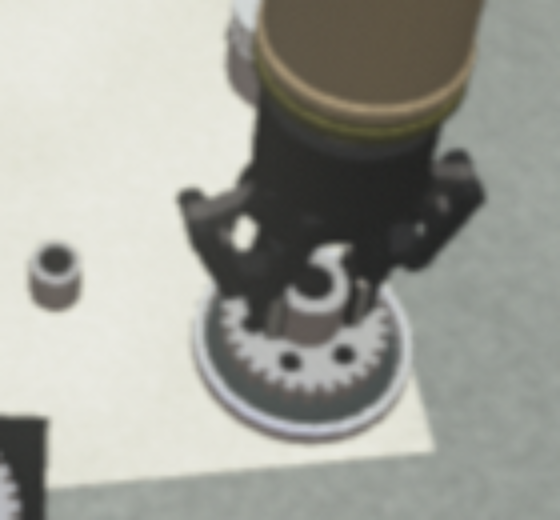

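The middle gear is inside dish C's ring and level. Easing down.

move_arm --series '[{"dp": [-0.3,0,1.5],"twist": [0,0,0]},{"dp": [-0.3,0,3],"twist": [0,0,0]},{"dp": [-0.3,0,4.5],"twist": [0,0,0]},{"dp": [-0.3,0,6],"twist": [0,0,0]},{"dp": [-0.3,0,7],"twist": [0,0,0]},{"dp": [-0.3,0,8],"twist": [0,0,0]},{"dp": [-0.3,0,8.7],"twist": [0,0,0]},{"dp": [-0.3,0,9.2],"twist": [0,0,0]}]'

```text
clock: 21.72
eef_pos: [0.6318, -0.1753, -0.0121]
eef_rot: [[1.0, -0.0, 0.002], [-0.0, -1.0, 0.002], [0.002, -0.002, -1.0]]
contact_force: [-4.6, 2.6, 5.2]
gripper_width: 0.0317
```

```bash
python3 -c "
from h import *
togo(631.8,-175.2,-13)"
```

```text
t 21.72 p [ 631.8 -175.3  -12.1] dp [-0.  -0.1  0.9] twist [-0.1 -0.1 -0. ] F [-4.6  2.6  5.2] w 31.7
```

move_arm --series '[{"dp": [0,0,0],"twist": [0,0,0]},{"dp": [0,0,0],"twist": [0,0,0]},{"dp": [0,0,0],"twist": [0,0,0]},{"dp": [0,0,0],"twist": [0,0,0]},{"dp": [0,0,0],"twist": [0,0,0]},{"dp": [0,0,-4],"twist": [0,0,0]},{"dp": [0,0,-14],"twist": [0,0,0]},{"dp": [0,0,-30],"twist": [0,0,0]}]' --grip 60

```text
clock: 22.38
eef_pos: [0.6308, -0.175, 0.0175]
eef_rot: [[1.0, -0.0, -0.0], [-0.0, -1.0, 0.002], [-0.0, -0.002, -1.0]]
contact_force: [0.0, 0.0, 0.1]
gripper_width: 0.0602
```

move_arm --series '[{"dp": [0,0,-20],"twist": [0,0,0]},{"dp": [-4,2,-40],"twist": [0,0,0]},{"dp": [-20,7,-50],"twist": [0,0,0]},{"dp": [-50,16,-52],"twist": [0,0,0]},{"dp": [-86,28,-52],"twist": [0,0,0]},{"dp": [-122,40,-52],"twist": [0,0,0]},{"dp": [-154,50,-52],"twist": [0,0,0]},{"dp": [-170,56,-52],"twist": [0,0,0]}]'

```text
clock: 23.05
eef_pos: [0.4567, -0.233, 0.0701]
eef_rot: [[1.0, -0.004, -0.001], [-0.004, -1.0, 0.003], [-0.001, -0.003, -1.0]]
contact_force: [-0.6, -0.2, 0.3]
gripper_width: 0.06
```

```bash
python3 - <<'E'
from h import *
from plant import arm
togo(437.5,-238.5,45)
for n in ("side","top"):
    c=arm.capture(n);w=cloud(c);z=w[...,2]
    for nm,lo,hi,X,Y in(("hub4",.044,.058,.437,-.239),("g3",.04,.052,.6318,-.1753)):
        q=w[(z>lo)&(z<hi)&(abs(w[...,0]-X)<.03)&(abs(w[...,1]-Y)<.03)]
        if len(q)>5:print(n,nm,len(q),"mid",np.round((q.min(0)+q.max(0))/2,4),"med",np.round(np.median(q,0),4))
E
```

```text
t 23.05 p [ 456.7 -233.    70.1] dp [-19.2   5.7  25.1] twist [-0.2  0.  -0.3] F [-0.6 -0.2  0.3] w 60.0
side hub4 311 mid [ 0.4386 -0.2382  0.0493] med [ 0.4385 -0.2404  0.0506]
side g3 255 mid [ 0.6335 -0.1746  0.0454] med [ 0.6333 -0.1766  0.0469]
top hub4 169 mid [ 0.4363 -0.2352  0.0494] med [ 0.4376 -0.2342  0.0501]
top g3 188 mid [ 0.6316 -0.1731  0.0463] med [ 0.6317 -0.1726  0.0461]
```

move_arm --series '[{"dp": [-8,2,2],"twist": [0,0,-0.3]},{"dp": [-15,4,8],"twist": [0,0,-0.3]},{"dp": [-19,4.6,15],"twist": [0,0,-0.3]},{"dp": [-19,4.6,22],"twist": [0,0,-0.3]},{"dp": [-19,4.6,26],"twist": [0,0,-0.3]},{"dp": [-19,4.6,26],"twist": [0,0,-0.3]},{"dp": [-19,4.6,26],"twist": [0,0,-0.3]},{"dp": [-19,4.6,26],"twist": [0,0,-0.3]}]'

```text
clock: 23.82
eef_pos: [0.4391, -0.2375, 0.0444]
eef_rot: [[1.0, 0.0, 0.0], [0.0, -1.0, 0.003], [0.0, -0.003, -1.0]]
contact_force: [0.0, 0.2, -0.2]
gripper_width: 0.0598
```

```bash
python3 -c "
from h import *
togo(437.8,-237.5,-8)"
```

```text
t 23.82 p [ 439.1 -237.5   44.4] dp [-1.4  0.1 52.4] twist [-0.2 -0.   0. ] F [ 0.   0.2 -0.2] w 59.8
```

move_arm --series '[{"dp": [-1.3,0,6],"twist": [-0.2,0,0]},{"dp": [-1.3,0,14],"twist": [-0.2,0,0]},{"dp": [-1.3,0,24],"twist": [-0.2,0,0]},{"dp": [-1.3,0,35],"twist": [-0.2,0,0]},{"dp": [-1.3,0,45],"twist": [-0.2,0,0]},{"dp": [-1.3,0,50],"twist": [-0.2,0,0]},{"dp": [-1.3,0,52],"twist": [-0.2,0,0]},{"dp": [-1.3,0,52],"twist": [-0.2,0,0]}]'

```text
clock: 24.48
eef_pos: [0.4373, -0.2374, -0.0083]
eef_rot: [[1.0, -0.0, -0.001], [-0.0, -1.0, -0.0], [-0.001, 0.0, -1.0]]
contact_force: [0.2, 0.8, -0.3]
gripper_width: 0.0598
```

move_arm --series '[{"dp": [0,0,0],"twist": [0,0,0]},{"dp": [0,0,0],"twist": [0,0,0]},{"dp": [0,0,0],"twist": [0,0,0]},{"dp": [0,0,0],"twist": [0,0,0]},{"dp": [0,0,0],"twist": [0,0,0]},{"dp": [0,0,0],"twist": [0,0,0]},{"dp": [0,0,0],"twist": [0,0,0]},{"dp": [0,0,0],"twist": [0,0,0]}]' --grip 20 --grip_force 90

```text
clock: 25.15
eef_pos: [0.4375, -0.2376, -0.0076]
eef_rot: [[1.0, -0.0, -0.0], [-0.0, -1.0, -0.0], [-0.0, 0.0, -1.0]]
contact_force: [-2.7, 0.5, 5.7]
gripper_width: 0.0318
```

move_arm --series '[{"dp": [0,0,-3],"twist": [0,0,0]},{"dp": [0,0,-9],"twist": [0,0,0]},{"dp": [0,0,-20],"twist": [0,0,0]},{"dp": [0,0,-36],"twist": [0,0,0]},{"dp": [0,0,-56],"twist": [0,0,0]},{"dp": [0,0,-76],"twist": [0,0,0]},{"dp": [0,0,-90],"twist": [0,0,0]},{"dp": [0,0,-95],"twist": [0,0,0]}]'

```text
clock: 25.82
eef_pos: [0.4386, -0.2384, 0.0902]
eef_rot: [[1.0, -0.001, 0.003], [-0.001, -1.0, -0.001], [0.003, 0.001, -1.0]]
contact_force: [0.0, 0.2, -5.7]
gripper_width: 0.0316
```

```bash
python3 - <<'E'
from h import *
from plant import arm
togo(439,240.5,90)
c=arm.capture("side");w=cloud(c);z=w[...,2]
q=w[(z>.135)&(z<.165)&(abs(w[...,0]-.437)<.018)&(abs(w[...,1]+.24)<.03)];print(len(q),np.round((q.min(0)+q.max(0))/2,4),np.round(np.median(q,0),4))
E
```

```text
t 25.82 p [ 438.6 -238.4   90.2] dp [-0.000e+00 -4.789e+02 -3.000e-01] twist [ 0.1 -0.2 -0.1] F [ 0.   0.2 -5.7] w 31.6
431 [ 0.437  -0.2392  0.1498] [ 0.4388 -0.2449  0.148 ]
```

move_arm --series '[{"dp": [2,-15,-3],"twist": [0,0,0]},{"dp": [6,-45,-6],"twist": [0,0,0]},{"dp": [10,-83,-8],"twist": [0,0,0]},{"dp": [14,-122,-8],"twist": [0,0,0]},{"dp": [17,-161,-8],"twist": [0,0,0]},{"dp": [19,-201,-8],"twist": [0,0,0]},{"dp": [20,-240,-8],"twist": [0,0,0]},{"dp": [19,-280,-8],"twist": [0,0,0]}]'

```text
clock: 26.53
eef_pos: [0.4571, 0.0435, 0.0973]
eef_rot: [[1.0, -0.001, 0.003], [-0.001, -1.0, -0.001], [0.003, 0.001, -1.0]]
contact_force: [1.4, -0.2, -6.0]
gripper_width: 0.032
```

```bash
python3 -c "
from h import *
togo(439,240.3,60)"
```

```text
t 26.53 p [457.1  43.5  97.3] dp [ -18.4 -196.8   37. ] twist [ 0.1 -0.2 -0.1] F [ 1.4 -0.2 -6. ] w 32.0
```

move_arm --series '[{"dp": [-3,-38,0],"twist": [0,0,0]},{"dp": [-6,-76,0],"twist": [0,0,0]},{"dp": [-9,-112,0],"twist": [0,0,0]},{"dp": [-12,-144,0],"twist": [0,0,0]},{"dp": [-15,-170,4],"twist": [0,0,0]},{"dp": [-17,-188,12],"twist": [0,0,0]},{"dp": [-18.5,-197,24],"twist": [0,0,0]},{"dp": [-18.5,-197,36],"twist": [0,0,0]}]'

```text
clock: 27.2
eef_pos: [0.438, 0.2423, 0.0593]
eef_rot: [[1.0, 0.002, 0.002], [0.002, -1.0, -0.001], [0.002, 0.001, -1.0]]
contact_force: [0.0, 0.7, -6.3]
gripper_width: 0.032
```

```bash
python3 -c "
from h import *
togo(439,240.3,-4)"
```

```text
t 27.2 p [438.  242.3  59.3] dp [ 0.9  1.9 63.4] twist [ 0.1 -0.1  0.1] F [ 0.   0.7 -6.3] w 32.0
```

move_arm --series '[{"dp": [1,2,6],"twist": [0,0,0]},{"dp": [1,2,18],"twist": [0,0,0]},{"dp": [1,2,32],"twist": [0,0,0]},{"dp": [1,2,45],"twist": [0,0,0]},{"dp": [1,2,54],"twist": [0,0,0]},{"dp": [1,2,60],"twist": [0,0,0]},{"dp": [1,2,62],"twist": [0,0,0]},{"dp": [1,2,62],"twist": [0,0,0]}]'

```text
clock: 27.87
eef_pos: [0.4391, 0.2394, -0.003]
eef_rot: [[1.0, 0.001, 0.001], [0.001, -1.0, -0.002], [0.001, 0.002, -1.0]]
contact_force: [-0.6, -0.1, -5.5]
gripper_width: 0.0317
```

```bash
python3 -c "
from h import *
from plant import arm
c=arm.capture('side')
cv2.imwrite('pics/s12.png',cv2.resize(c['img'][90:210,140:270,::-1],None,fx=4,fy=4))
togo(439,240.3,-12.3)"
```

```text
t 27.92 p [439.4 239.8  -2.5] dp [-0.4 -0.5  9.8] twist [ 0.1 -0.1  0.1] F [ 0.2  0.8 -5.9] w 31.8
```

View pics/s12.png

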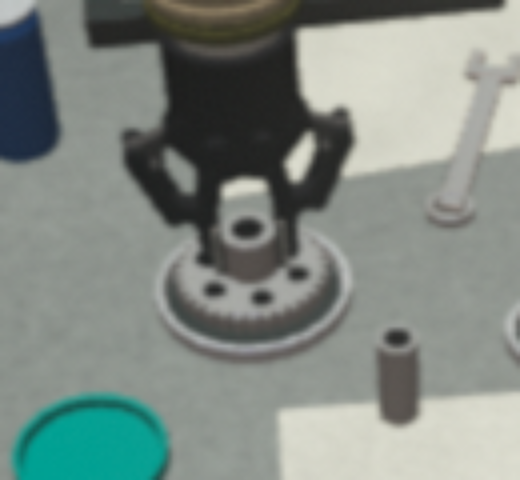

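The large gear is centred in dish D's ring and level. Easing down.

move_arm --series '[{"dp": [-0.3,-0.4,1.5],"twist": [0,0,0]},{"dp": [-0.3,-0.4,3],"twist": [0,0,0]},{"dp": [-0.3,-0.4,4.5],"twist": [0,0,0]},{"dp": [-0.3,-0.4,6],"twist": [0,0,0]},{"dp": [-0.3,-0.4,7],"twist": [0,0,0]},{"dp": [-0.3,-0.4,8],"twist": [0,0,0]},{"dp": [-0.3,-0.4,8.8],"twist": [0,0,0]},{"dp": [-0.3,-0.4,9.3],"twist": [0,0,0]}]'

```text
clock: 28.58
eef_pos: [0.4392, 0.2402, -0.0115]
eef_rot: [[1.0, 0.002, 0.002], [0.002, -1.0, -0.001], [0.002, 0.001, -1.0]]
contact_force: [-2.4, -1.6, 5.4]
gripper_width: 0.0317
```

```bash
python3 -c "
from h import *
togo(439,240.3,-12.3)"
```

```text
t 28.58 p [439.2 240.2 -11.5] dp [-0.2 -0.1  0.8] twist [ 0.1 -0.1  0.1] F [-2.4 -1.6  5.4] w 31.7
```

Touchdown. Releasing and rising clear.

move_arm --series '[{"dp": [0,0,0],"twist": [0,0,0]},{"dp": [0,0,0],"twist": [0,0,0]},{"dp": [0,0,0],"twist": [0,0,0]},{"dp": [0,0,0],"twist": [0,0,0]},{"dp": [0,0,0],"twist": [0,0,0]},{"dp": [0,0,-4],"twist": [0,0,0]},{"dp": [0,0,-14],"twist": [0,0,0]},{"dp": [0,0,-30],"twist": [0,0,0]}]' --grip 60

```text
clock: 29.25
eef_pos: [0.4383, 0.2396, 0.0183]
eef_rot: [[1.0, 0.001, 0.0], [0.001, -1.0, -0.003], [0.0, 0.003, -1.0]]
contact_force: [0.2, 0.5, 0.2]
gripper_width: 0.0601
```

move_arm --series '[{"dp": [0,0,-25],"twist": [0,0,0]},{"dp": [0,0,-60],"twist": [0,0,0]},{"dp": [0,-15,-95],"twist": [0,0,0]},{"dp": [0,-35,-125],"twist": [0,0,0]},{"dp": [0,-60,-150],"twist": [0,0,0]},{"dp": [0,-80,-165],"twist": [0,0,0]},{"dp": [0,-90,-170],"twist": [0,0,0]},{"dp": [0,-90,-170],"twist": [0,0,0]}]'

```text
clock: 29.92
eef_pos: [0.4379, 0.3329, 0.1894]
eef_rot: [[1.0, 0.005, 0.002], [0.005, -1.0, -0.001], [0.002, 0.001, -1.0]]
contact_force: [-0.2, -0.1, -0.7]
gripper_width: 0.0599
```

```bash
python3 - <<'E'
from h import *
from plant import arm
togo(439,240.3,200)
for n in ("side","top"):
    c=arm.capture(n);w=cloud(c);z=w[...,2];cv2.imwrite(f"pics/{n}F.png",c["img"][...,::-1])
    for nm,X,Y in(("A",.6205,.1689),("B",.4658,.0158),("C",.632,-.1752),("D",.439,.2405)):
        q=w[(z>.040)&(z<.052)&(abs(w[...,0]-X)<.03)&(abs(w[...,1]-Y)<.03)]
        if len(q)>5:print(n,nm,len(q),"mid",np.round((q.min(0)+q.max(0))/2,4),"med",np.round(np.median(q,0),4))
    q=w[(z>.05)&(z<.06)&(abs(w[...,0]-.645)<.05)&(abs(w[...,1])<.05)];print("piston",len(q),np.round(np.median(q,0),4))
E
```

```text
t 29.92 p [437.9 332.9 189.4] dp [  0.7  92.6 -10.5] twist [ 0.1 -0.1  0.3] F [-0.2 -0.1 -0.7] w 59.9
side A 137 mid [0.6235 0.1676 0.0454] med [0.6226 0.1646 0.0464]
side B 182 mid [0.4682 0.0145 0.0458] med [0.4676 0.0123 0.0465]
side C 256 mid [ 0.6337 -0.1747  0.0455] med [ 0.633  -0.1765  0.0467]
side D 127 mid [0.4419 0.2377 0.0457] med [0.4413 0.2359 0.0464]
piston 568 [ 0.6695 -0.0116  0.0559]
top A 186 mid [0.6212 0.1697 0.0452] med [0.6203 0.1688 0.0461]
top B 194 mid [0.4658 0.0162 0.0461] med [0.4664 0.0171 0.0462]
top C 185 mid [ 0.6322 -0.1736  0.0458] med [ 0.6314 -0.1727  0.0466]
top D 197 mid [0.4395 0.2399 0.0457] med [0.4395 0.2397 0.0464]
piston 642 [ 0.6684 -0.0072  0.055 ]
```

View pics/sideF.png

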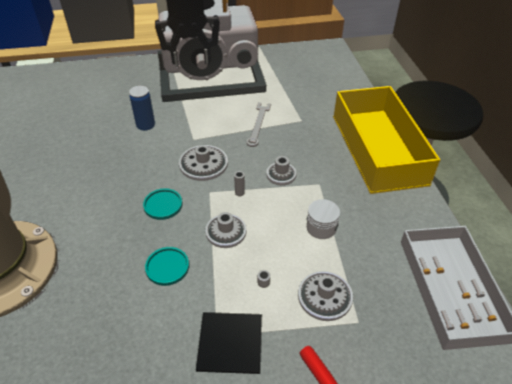

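View pics/topF.png

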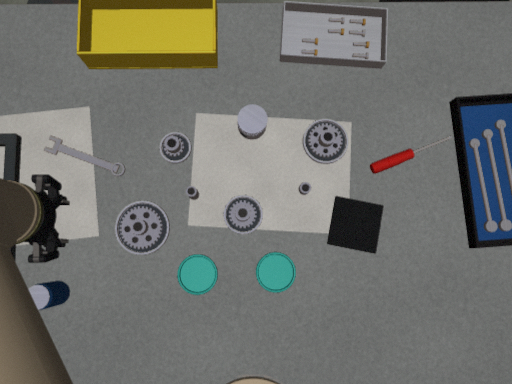

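All four gears lie flat in their own dishes in both views: A at (175,147), B at (243,214), C at (326,141) and D at (142,228) in the top view. The piston is at the same pixels as before, (252,121), and the pad is empty.

```bash
python3 -c "
from plant import arm
print(arm.hand_in())"
```

```text
the job is handed in; nothing more can be done
None
```

I took the stack apart from the top and set each gear down flat, hub up, in the dish of its own size. I handed the job in at about 30 s of the 102 s allowed.

- **Placing:** at the last check all four hub tops were at 46 mm, which is the 4 mm dish floor plus the 42 mm gear. In the top view each gear is centred in its dish to within about 2 mm.
- **Forces:** the readings I took never passed about 12 N, and touchdown was about 5–10 N.
- **Piston:** it is at the same pixels in both views as at the start. The two small loose cylinders also look untouched.

**Disagreements:**
- **Fingertip position:** the interface text puts the fingertips 8 mm ahead of the TCP. The side depth map and a wrist-camera ray both put them about 35–46 mm behind it, depending on the opening. I went by the cameras, which made the TCP read about −12 mm at set-down; contact came at the heights that predicted.
- **Grip width:** it read about 32 mm on the 34 mm hubs.
- **Side view:** it put the gears 2–3 mm off the top view, about as much as the calibration allows.

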